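# Check the mending press with the gauge blade

## Robot

A 6-joint arm with a two-finger parallel gripper is mounted at the origin on the work surface. World frame = base frame: x ahead of the robot, y to its left, z up, the work surface at z = 0. Lengths are in mm, angles in rad, forces in N, time in s.
With the tool pointing down it reaches from about 350 to 775 mm from the base axis. Payload 5.5 kg.
Tool frame: the origin (TCP) lies on the mounting face of the last link; the fingertips stand 173 mm ahead of it and the grasp point (between the pads) lies 155 mm ahead of it; x points along the fingers, y is the direction in which the jaws open and shut, and the axes are right-handed (so a half turn about x gives the same grasp; the last joint's range is limited). The gripper opens to 85 mm and grips with 20 to 120 N. Pads are 22 mm wide; open, the fingers measure 114 mm over their backs; the gripper's body (76 mm by 85 mm) begins 54 mm behind the grasp point. The pads swing forward as they close: fully open they stand 13 mm farther back than shut.
Start: joints at [1.105, 0.313, 0.046, 1.304, 0, 1.431], TCP at [184.057, 544.772, 404.723] pointing down, gripper open.
Joint ranges: [-2.76, 2.76], [-0.86, 1.69], [-1.03, 1.26], [-2.2, 2.34], [-1.47, 1.5], [-3.14, 3.14]. Speed limits (rad/s): [2.57, 2.57, 3.14, 3.14, 3.14, 3.14].

## Interface

Orientations are given as a unit quaternion [w, x, y, z].
In Python, from bench import ctrl gives the robot as it stands. The module is installed in compiled form; this text tells all that it offers. Calls block until the motion is done:
- ctrl.move_to(position, orientation): joint-space move of the TCP to a pose.
- ctrl.line_to(position, frame=None, vel=150, contact_N=None): straight line of the TCP; frame=None keeps the orientation; vel is the mean speed in mm/s. With contact_N (N) it stops when the force on the tool has changed by that much, and returns True; else False.
- ctrl.move_j(angles): joint-space move.
- ctrl.command_gripper(opening, f_grip=None): opening from 0.0 (shut) to 1.0 (fully open); f_grip is the grip in N (None keeps the last); returns when the fingers have stopped.
- ctrl.pause(seconds).
- ctrl.ik(position, orientation): joint angles nearest the present ones, or None.
- ctrl.sense(): the state.
- ctrl.get_image(name): name is "side" or "top"; returns a dict with "pixels" (384x512x3 uint8, red, green, blue), "mtx" (3x3 intrinsics, pixels), "distortion" ([k1, k2, p1, p2, k3] as OpenCV has them; the pictures are not rectified), "origin" and "attitude" of the camera in the world. Camera axes: x right, y down, z forward; pixel columns grow to the right and rows downward; lengths in mm; the calibration is good to about 2 mm. A picture is of the moment at which its call begins. There is no depth.
A pose or a line that the arm cannot do raises ctrl.Unreachable and nothing moves.
- ctrl.job_done(): hands the job in, once; it reports no verdict.
Trained networks look in a picture, given as the dict that the camera call returned (one of the last four; its "shot" number tells which), for a name from the list of things; names that differ only in an ending like _2 or _b are one class to them, and where a whole thing is asked for, a point or a joint stands for the part that bears it (a point fixed in the world has none). Each returns a list of dicts, best first, with "p" (0 to 1); they miss things now and then, are a little off and sometimes report something else, mostly with a low value. They report only what shows in the picture. A call takes as long as a camera call. They do not tell look-alikes from the thing itself.
- ctrl.spot_in(label, picture): "extent" ([left, top, right, bottom] in pixels, round what is visible of it).
- ctrl.mark_of(label, picture): "at" ([column, row] in pixels: a listed point, or the origin of a listed thing).
The state is a dict: "t": time; "q": joint angles; "dq": joint speeds; "joint_torque": joint torques, N m; "eef_pos": TCP position; "ee_rot": TCP orientation; "contact_force": force on the tool from outside, world axes, zero at the start; "torque": the same for the moment, N m; "gripper_width": opening from 0.0 (shut) to 1.0 (fully open).
Only numpy, scipy, OpenCV 4.12 (cv2) and the standard library are available. Lean on these libraries where they do the work, as an engineer would, in place of code of your own. Each camera call takes 0.05 s, during which the arm holds its last target.

## Task

The opening of the small green book-mending press must be checked with the gauge blade kept in the round blue tin. Lift the loose lid off the tin by its knob, lay it flat on the green cutting mat and let go; then take the gauge by its red handle and slide its blade straight in, flat on the press's steel bed under the sloping sprung plate, until it drags snugly and has raised the plate by one to two millimetres. Finish while still holding the handle with the blade at that depth; do not force the blade, do not touch the press with the gripper, and leave the other things on the table in place.

Things in the scene. Friction and masses are not known exactly. Their poses are not given: they have to be found in the camera images.
- tin: round open tin, blue with a brass band, fixed to the table: outer diameter 184 mm, height 52 mm, wall and floor 3 mm thick. Origin: centre of its underside, on the table; z up. It may stand to the left or in the middle.
- lid: loose blue lid of the tin, about 220 g: disc 190 mm across, top face 10 mm above the origin, over a plug 170 mm across and 6 mm deep; at its centre a black round knob 24 mm across, from 22 to 44 mm above the origin, on a 16 mm neck. Origin: centre of the plug's underside; z up. On the tin its origin is 46 mm above the table, lying flat on the mat 3 mm.
- mat: green cutting mat, 240 x 240 x 3 mm, fixed flat on the table. Origin: centre of its underside; z up. It and the tin may have exchanged places.
- gauge: gauge, about 110 g, flat on the tin's floor under the lid: steel blade 25 mm wide (y), 4 mm thick, with an upright red handle at its rear, 24 mm along x, 14 mm across y (grip it so), top 40 mm above the underside, centred at x = -52.5 mm. Origin on the underside, halfway along; x towards the blade's tip (x = 64.5 mm), z up. In the tin x points within 0.6 rad of world x.
- gauge_handle (a point): point in the middle of the gauge's red handle, 27 mm above the gauge's underside: a good place to grip.
- gauge_tip (a point): middle of the blade's front edge, on its underside.
- press: green book-mending press, fixed: base 150 x 150 mm, flat steel bed 30 mm above the table, 126 mm wide. Origin: centre of its underside; x is the way the blade is pushed in (away from the robot), z up. Two 14 mm posts at x = 10, y = +-62 mm; green crosshead (x -5 to 25 mm) and black screw knob on top, up to 115 mm above the table.
- press_mouth (a point): middle of the mouth: on the bed's top, under the plate's front edge; axes as the press. Bare bed lies 45 mm in front. The plate's underside slopes down to the rear, 1 in 6: its gap at rest is 12.5 to 13.5 mm at the mouth, 0.5 to 1.5 mm at its rear end 72 mm beyond, as the press is set. The blade first touches it 51 to 57 mm beyond the mouth; each further 6 mm raises it 1 mm.
- plate (a joint): how far the sprung aluminium plate (96 mm wide, front edge marked orange, 53 mm above the table) is raised from rest, m, up positive. It bears down with 4 N plus 4 N per mm raised; pushing the polished blade in takes about 0.7 times that (more if the arm gives and the blade noses down): some 3 N at first touch, 6 to 8 N at 1.2 mm. Bearing down on the bed adds drag of its own, so rest it there lightly.
- book_red: red picture book, 150 x 210 x 24 mm, lying flat, not to be moved. Origin: centre of its underside.
- book_teal: teal picture book, 120 x 160 x 14 mm, lying flat, not to be moved. Origin: centre of its underside.
- glue: white glue bottle with an orange cap, 52 mm in diameter, 115 mm high, not to be moved. Origin: centre of its underside.
- tape: roll of clear tape lying flat, 64 mm in diameter, 22 mm high, not to be moved. Origin: centre of its underside.
- stamp: wooden hand stamp, 26 x 50 mm, 61 mm high, standing, not to be moved. Origin: centre of its underside.
- mug: white mug, 76 mm in diameter, 90 mm high, not to be moved. Origin: centre of its underside.
Things that resemble listed ones, but are neither listed nor needed, are in the scene too. Leave any orange look-alike of the lid alone.

How it is judged (in metres and radians):
On the way, in this order (a step that is already met when the one before it is completed fails the run):
1. the lid lies flat on the mat, let go (horizontal distance between lid and mat below 0.09 m and z of lid in the frame of mat below 0.009 m and angle between lid's own z axis and vertical below 0.06 rad and linear speed of lid below 0.02 m/s and contact force between lid and the fingers below 0.1 N), for 0.1 s.
2. the gauge has been lifted out of the tin in the gripper (height (world z) of gauge above 0.055 m and contact force between the fingers and gauge above 2 N), for 0.1 s.
3. the blade is in the press and drags snugly, held in the gripper (value of joint plate between 0.0005 and 0.0027 m and contact force between gauge and press above 3 N and contact force between each of the arm, the fingers and press below 0.5 N and contact force between the fingers and gauge above 3 N and x of gauge_tip in the frame of press_mouth between 0.045 and 0.076 m and y of gauge_tip in the frame of press_mouth between -0.03 and 0.03 m and z of gauge_tip in the frame of press_mouth between -0.004 and 0.005 m and angle between the x axis of gauge and the x axis of press, either way round below 0.2 rad and angle between gauge's own z axis and vertical below 0.09 rad and linear speed of gauge below 0.01 m/s), for 0.4 s.
At the end, for the whole second after the job is handed in: Gripper holds the gauge (over 3 N), not touching the press; blade flat on the bed (tilt under 0.09), in line to 0.2 rad, tip 45-76 mm past the mouth, within 30 mm of its middle, at rest, plate raised 0.5-2.7 mm; lid flat on the mat, centre within 90 mm of the mat's, let go (all of step 1 and all of step 3); the arm keeps its last pose, push and grip.
It fails at once if a bystander is pushed more than 25 mm from its place or knocked over (distance of any of book_red, book_teal, glue, tape, stamp, mug from where it was at the start of the episode above 0.025 m or angle between any of book_red, book_teal, glue, tape, stamp, mug's own z axis and vertical above 0.4 rad).
It fails at once if the lid is let go in the air or left on something other than the tin or the mat (horizontal distance between lid and tin above 0.15 m and height (world z) of lid above 0.025 m and contact force between lid and the fingers below 0.02 N).
It fails at once if the gauge is forced: it presses on the press with more than 60 N in all (contact force between gauge and press above 60 N).
It also fails if it takes over 64 s, if anything falls off the work surface, if the arm or the gripper's body presses on something with over 40 N, if the wrist force passes 120 N, or if a joint passes its speed limit or range.

## Working session

There is one attempt and no reset: what is moved stays moved. The work goes in short steps, each a Python script; the robot and the scene stay as the last script left them, time stands still between calls to the robot, and variables do not carry over. Pictures are saved under pics/ and viewed, and the job is handed in when it is done.

```bash
mkdir -p pics; ls
cat > h.py <<'E'
import numpy as np, cv2
from bench import ctrl
from scipy.spatial.transform import Rotation as R
def rot(q): return R.from_quat([q[1],q[2],q[3],q[0]])
def save(im,name,crop=None,scale=1):
    p=im["pixels"]
    if crop: p=p[crop[1]:crop[3],crop[0]:crop[2]]
    p=cv2.resize(p,None,fx=scale,fy=scale,interpolation=cv2.INTER_CUBIC)
    cv2.imwrite("pics/"+name,cv2.cvtColor(p,cv2.COLOR_RGB2BGR))
def camR(im):
    a=np.array(im["attitude"],float)
    return a if a.shape==(3,3) else rot(a).as_matrix()
def ray(im,px):
    u=cv2.undistortPoints(np.array([[px]],float),np.array(im["mtx"],float),np.array(im["distortion"],float))[0,0]
    return np.array(im["origin"],float),camR(im)@np.array([u[0],u[1],1.])
def atz(im,px,z):
    o,d=ray(im,px); return o+d*(z-o[2])/d[2]
def proj(im,pts):
    M=camR(im).T; t=-M@np.array(im["origin"],float)
    return cv2.projectPoints(np.array(pts,float).reshape(-1,1,3),cv2.Rodrigues(M)[0],t,np.array(im["mtx"],float),np.array(im["distortion"],float))[0][:,0]
E
python3 - <<'E'
from h import *
for n in("top","side"):
    im=ctrl.get_image(n); save(im,n+"0.png",scale=1.5)
    print(n,im["origin"],im["attitude"],im["mtx"],im["distortion"])
    for l in["tin","lid","mat","press","press_mouth","gauge"]:
        print(l,[(round(d["p"],2),np.round(d["at"]).tolist()) for d in ctrl.mark_of(l,im)][:3],[(round(d["p"],2),np.round(d["extent"]).tolist()) for d in ctrl.spot_in(l,im)][:3])
print(ctrl.sense())
E
```

```text
pics
top [ 334.3462487   123.62195985 1500.476634  ] [-0.04640194  0.7073748  -0.70428423  0.03809821] [[461.72033533   0.         249.96413794]
 [  0.         461.72033533 187.34552115]
 [  0.           0.           1.        ]] [-0.15797172  0.          0.          0.          0.        ]
tin [] [(0.28, [360.0, 115.0, 417.0, 165.0])]
lid [(0.97, [187.0, 270.0])] [(0.98, [163.0, 158.0, 221.0, 216.0]), (0.63, [157.0, 240.0, 220.0, 299.0])]
mat [(0.91, [294.0, 181.0]), (0.49, [193.0, 124.0])] [(0.7, [256.0, 143.0, 332.0, 223.0])]
press [(0.7, [384.0, 139.0])] []
press_mouth [(0.58, [381.0, 148.0])] [(0.94, [356.0, 118.0, 414.0, 164.0])]
gauge [] []
side [  19.41945823 -629.22582338  777.60653966] [-0.41902609  0.85970756 -0.26310246  0.12687455] [[415.31386769   0.         257.73942854]
 [  0.         415.31386769 187.7635376 ]
 [  0.           0.           1.        ]] [0.01537962 0.         0.         0.         0.        ]
tin [(0.81, [218.0, 174.0])] [(0.92, [190.0, 165.0, 248.0, 190.0])]
lid [(0.79, [139.0, 204.0]), (0.7, [218.0, 158.0]), (0.36, [202.0, 136.0])] [(0.78, [190.0, 1
[... 264 characters left out ...]
3, [362.0, 231.0, 457.0, 316.0])]
gauge [] []
{'t': 1.3, 'q': array([1.10541811e+00, 3.13157813e-01, 4.61175609e-02, 1.30360145e+00,
       1.49772856e-05, 1.43120610e+00]), 'dq': array([ 0.00138145,  0.00083452, -0.00016743,  0.00079131,  0.00108347,
       -0.00031532]), 'joint_torque': array([ 8.87026963e-04, -4.80478120e+01,  2.98805344e+01,  9.38087323e-04,
       -1.77015154e-04, -2.76364148e-06]), 'eef_pos': array([184.04405239, 544.77396105, 404.75439822]), 'ee_rot': array([ 0.69775739,  0.1147285 ,  0.69773493, -0.11462097]), 'contact_force': array([-0.39772987, -0.73350942,  0.29569806]), 'torque': array([-0.05238897,  0.03944198,  0.01810464]), 'gripper_width': 0.9984343491639314}
```

View pics/top0.png

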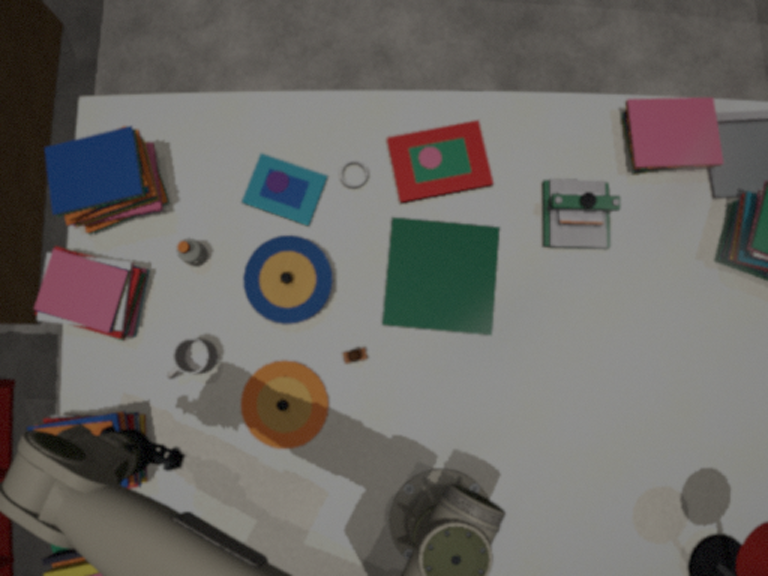

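View pics/side0.png

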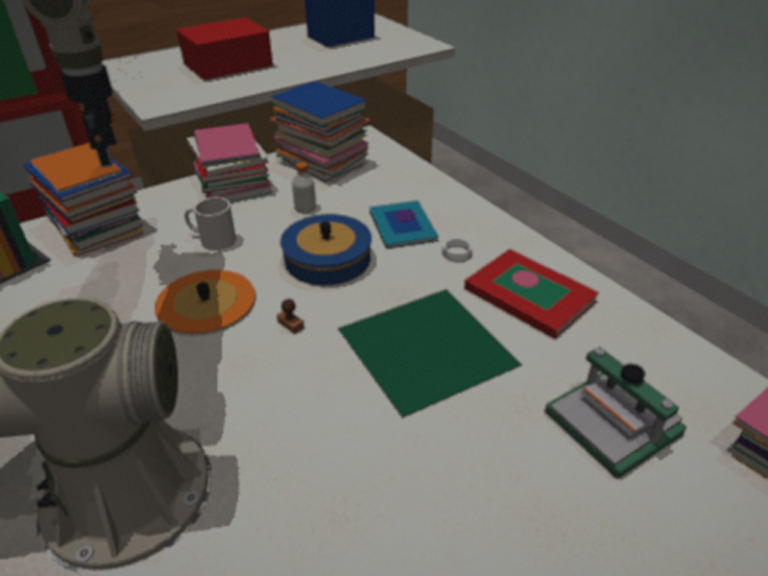

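Candidates for the lid, in 512-px top-image pixels: the blue lid on the tin at (191,185) and the orange look-alike at (188,270). I choose the blue one, which in the side view sits on the brass-banded tin at (218,160). The mat is at (294,184) and the press at (384,142). Next I'll measure them and take a close crop.

Run:
```python
from h import *
im=ctrl.get_image("top"); p=im["pixels"]; hsv=cv2.cvtColor(p,cv2.COLOR_RGB2HSV)
si=ctrl.get_image("side")
def blob(mask,box):
    m=np.zeros_like(mask); l,t,r,b=box; m[t:b,l:r]=mask[t:b,l:r]
    n,lab,st,c=cv2.connectedComponentsWithStats(m); k=1+np.argmax(st[1:,4]); return (lab==k).astype(np.uint8)
m=blob(cv2.inRange(hsv,(100,90,30),(125,255,255)),(155,150,230,222))
cn=max(cv2.findContours(m,cv2.RETR_EXTERNAL,cv2.CHAIN_APPROX_NONE)[0],key=cv2.contourArea)
pts=np.array([atz(im,q[0],56)[:2] for q in cn.astype(float)])
c,r=cv2.minEnclosingCircle(pts.astype(np.float32))
A=np.c_[2*pts,np.ones(len(pts))]; s=np.linalg.lstsq(A,(pts**2).sum(1),rcond=None)[0]
print("lid circ",s[:2],np.sqrt(s[2]+s[0]**2+s[1]**2),c,r)
# knob
m=blob((hsv[...,2]<60).astype(np.uint8)*255,(180,175,202,197)); ys,xs=np.nonzero(m); print("knob px",xs.mean(),ys.mean(),len(xs),atz(im,(xs.mean(),ys.mean()),85))
m=blob(cv2.inRange(hsv,(50,90,20),(90,255,255)),(245,135,345,230))
cn=max(cv2.findContours(m,cv2.RETR_EXTERNAL,cv2.CHAIN_APPROX_NONE)[0],key=cv2.contourArea)
w=np.array([atz(im,q[0],3)[:2] for q in cn.astype(float)]).astype(np.float32)
print("mat",cv2.minAreaRect(w))
hs=cv2.cvtColor(si["pixels"],cv2.COLOR_RGB2HSV)
m=cv2.inRange(hs,(100,90,30),(125,255,255))
save(im,"press_top.png",(345,105,430,180),8); save(si,"press_side.png",(350,220,470,325),6)
save(im,"lid_top.png",(150,145,232,222),8)
```

```text
lid circ [512.13597733 326.12365498] 90.917731058106 (512.1729125976562, 325.8581237792969) 92.80653381347656
knob px 190.76923076923077 184.84615384615384 39 [511.51447145 324.41824392  85.        ]
mat ((528.2922973632812, -2.3718795776367188), (232.52194213867188, 233.06454467773438), 85.01074981689453)
```

View pics/press_top.png

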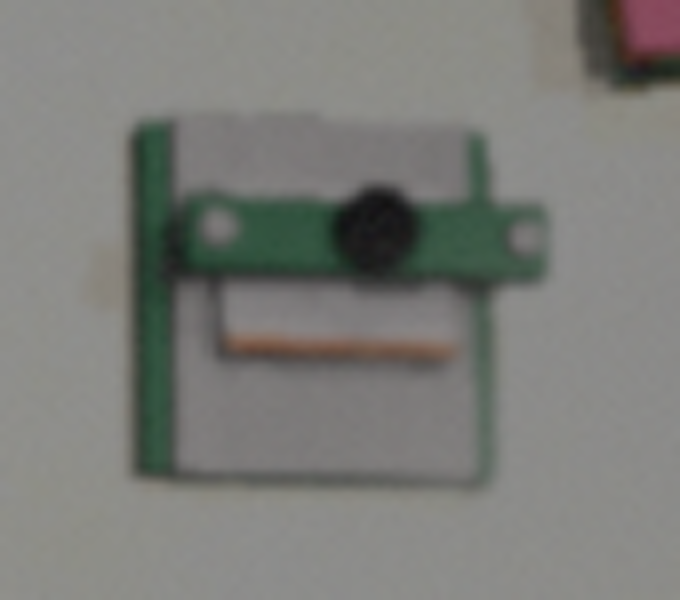

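View pics/press_side.png

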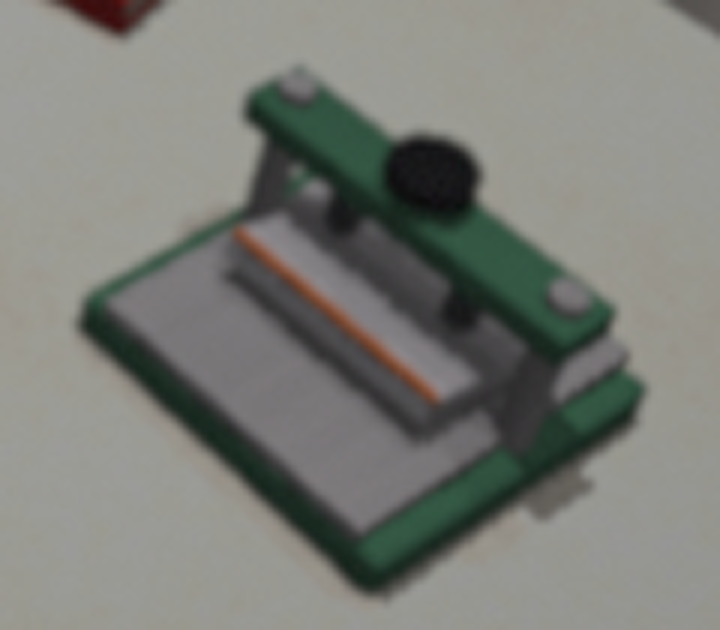

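View pics/lid_top.png

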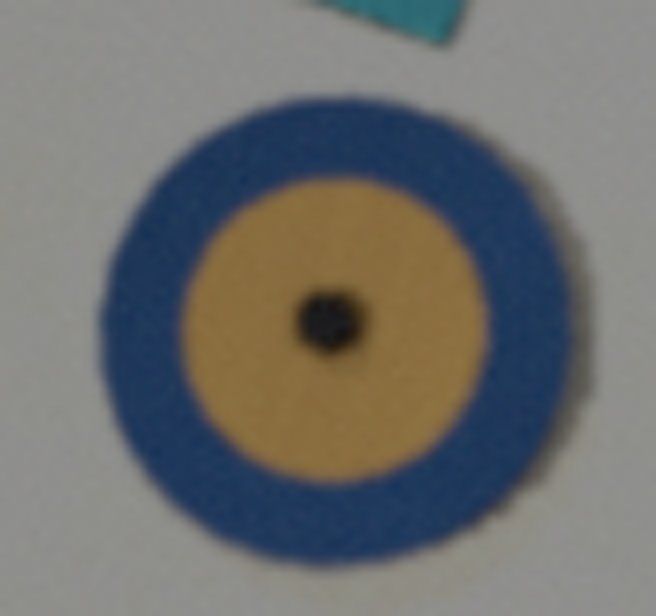

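Run:
```python
from h import *
im=ctrl.get_image("top"); si=ctrl.get_image("side")
T=lambda u,v:((u+.5)/8-.5+345,(v+.5)/8-.5+105)
S=lambda u,v:((u+.5)/6-.5+350,(v+.5)/6-.5+220)
def tri(a,b):
    o1,d1=ray(im,a);o2,d2=ray(si,b)
    A=np.c_[d1,-d2]; s=np.linalg.lstsq(A,o2-o1,rcond=None)[0]
    p,q=o1+d1*s[0],o2+d2*s[1]; return (p+q)/2,np.linalg.norm(p-q)
for n,a,b in[("orL",T(224,341),S(238,233)),("orR",T(456,350),S(437,398)),("knob",T(376,230),S(432,172)),("capL",T(219,228),S(297,86)),("capR",T(525,237),S(570,295)),("bedFL",T(176,468),S(106,303)),("bedFR",T(470,475),S(362,533)),("baseFR",T(488,488),S(370,572))]:
    p,e=tri(a,b); print(n,p.round(1),round(e,1), "top@53",atz(im,a,53).round(1),"side@53",atz(si,b,53).round(1),"top@30",atz(im,a,30).round(1),"side@30",atz(si,b,30).round(1))
print(tri((190.77,184.85),(si and (216.7,153.5))))
```

```text
orL [ 639.4 -252.8   53.1] 1.4 top@53 [ 640.  -253.3   53. ] side@53 [ 638.8 -252.5   53. ] top@30 [ 644.9 -259.3   30. ] side@30 [ 658.5 -240.5   30. ]
orR [ 636.4 -348.2   55. ] 1.4 top@53 [ 637.4 -349.4   53. ] side@53 [ 637.5 -347.1   53. ] top@30 [ 642.2 -356.9   30. ] side@30 [ 657.1 -338.1   30. ]
knob [ 672.8 -300.7  108.9] 0.9 top@53 [ 686.7 -318.1   53. ] side@53 [ 727. -273.   53.] top@30 [ 692.3 -325.1   30. ] side@30 [ 749.4 -261.7   30. ]
capL [ 673.9 -239.4  102.4] 2.0 top@53 [ 686.7 -252.9   53. ] side@53 [ 720.6 -210.4   53. ] top@30 [ 692.3 -258.9   30. ] side@30 [ 742.9 -197.1   30. ]
capR [ 672.3 -363.   101.7] 2.0 top@53 [ 684.8 -380.7   53. ] side@53 [ 718.2 -343.3   53. ] top@30 [ 690.4 -388.7   30. ] side@30 [ 740.4 -334.2   30. ]
bedFL [ 590.9 -237.    28.8] 3.0 top@53 [ 587.9 -232.    53. ] side@53 [ 571. -249.   53.] top@30 [ 592.  -237.7   30. ] side@30 [ 588.5 -236.9   30. ]
bedFR [ 590.1 -361.3   26.2] 1.5 top@53 [ 586.1 -353.1   53. ] side@53 [ 569.1 -370.5   53. ] top@30 [ 590.1 -360.6   30. ] side@30 [ 586.5 -362.3   30. ]
baseFR [ 585.8 -371.1   18.3] 2.3 top@53 [ 580.8 -360.3   53. ] side@53 [ 558.9 -382.3   53. ] top@30 [ 584.7 -368.    30. ] side@30 [ 576.  -374.5   30. ]
(array([511.32191105, 326.39264238,  75.4917542 ]), np.float64(3.011032838588569))
```

```bash
cat >> h.py <<'E'
def down(a):
    x=np.array([0,0,-1.]);y=np.array([np.cos(a),np.sin(a),0]);q=R.from_matrix(np.c_[x,y,np.cross(x,y)]).as_quat(); return [q[3],q[0],q[1],q[2]]
def G(p): # grasp point -> TCP for downward tool
    return [p[0],p[1],p[2]+155]
E
python3 - <<'E'
from h import *
s=ctrl.sense(); print(rot(s["ee_rot"]).as_matrix().round(2), s["t"])
for name,p in[("knob",(512,325,82)),("mat",(528,-2,39)),("handle",(460,325,30)),("press",(581,-299,57)),("knobup",(512,325,240))]:
  for a in np.arange(-3,3.2,.5):
    pass
  for a in (0,.8,np.pi/2,-np.pi/2,np.pi,-.8,2.4):
    j=ctrl.ik(G(p),down(a)); print(name,round(a,2),None if j is None else np.round(j,2))
E
```

```text
[[ 0.    0.32  0.95]
 [ 0.    0.95 -0.32]
 [-1.    0.   -0.  ]] 1.5
knob 0 [ 0.43  0.47 -0.15  0.95  0.    2.  ]
knob 0.8 [ 0.43  0.47 -0.15  0.95  0.    1.2 ]
knob 1.57 [ 0.43  0.47 -0.15  0.95  0.    0.43]
knob -1.57 [ 0.43  0.47 -0.15  0.95  0.   -2.71]
knob 3.14 [ 0.43  0.47 -0.15  0.95  0.   -1.14]
knob -0.8 [ 0.43  0.47 -0.15  0.95  0.    2.8 ]
knob 2.4 [ 0.43  0.47 -0.15  0.95  0.   -0.4 ]
mat 0 [-0.16  0.38 -0.41  0.78  0.    1.41]
mat 0.8 [-0.16  0.38 -0.41  0.78  0.    0.61]
mat 1.57 [-0.16  0.38 -0.41  0.78  0.   -0.16]
mat -1.57 [-0.16  0.38 -0.41  0.78  0.    2.99]
mat 3.14 [-0.16  0.38 -0.41  0.78  0.   -1.73]
mat -0.8 [-0.16  0.38 -0.41  0.78  0.    2.21]
mat 2.4 [-0.16  0.38 -0.41  0.78  0.   -0.99]
handle 0 [ 0.47  0.45 -0.32  0.79  0.    2.04]
handle 0.8 [ 0.47  0.45 -0.32  0.79  0.    1.24]
handle 1.57 [ 0.47  0.45 -0.32  0.79  0.    0.47]
handle -1.57 [ 0.47  0.45 -0.32  0.79  0.   -2.67]
handle 3.14 [ 0.47  0.45 -0.32  0.79  0.   -1.1 ]
handle -0.8 [ 0.47  0.45 -0.32  0.79  0.    2.84]
handle 2.4 [ 0.47  0.45 -0.32  0.79  0.   -0.36]
press 0 [-0.6   0.57 -0.04  0.96  0.    0.97]
press 0.8 [-0.6   0.57 -0.04  0.96  0.    0.17]
press 1.57 [-0.6   0.57 -0.04  0.96  0.   -0.6 ]
press -1.57 [-0.6   0.57 -0.04  0.96  0.    2.54]
press 3.14 [-0.6   0.57 -0.04  0.96  0.   -2.17]
press -0.8 [-0.6   0.57 -0.04  0.96  0.    1.77]
press 2.4 [-0.6   0.57 -0.04  0.96  0.   -1.43]
knobup 0 [0.43 0.38 0.11 1.31 0.   2.  ]
knobup 0.8 [0.43 0.38 0.11 1.31 0.   1.2 ]
knobup 1.57 [0.43 0.38 0.11 1.31 0.   0.43]
knobup -1.57 [ 0.43  0.38  0.11  1.31  0.   -2.71]
knobup 3.14 [ 0.43  0.38  0.11  1.31  0.   -1.14]
knobup -0.8 [0.43 0.38 0.11 1.31 0.   2.8 ]
knobup 2.4 [ 0.43  0.38  0.11  1.31  0.   -0.4 ]
```

Run:
```python
from h import *
a=np.pi/2; c=(512,325.5)
ctrl.move_to(G((*c,180)),down(a)); print(ctrl.sense()["t"])
ctrl.command_gripper(0.75)
print(ctrl.line_to(G((*c,82)),vel=120,contact_N=12)); 
s=ctrl.sense(); print(s["t"],s["eef_pos"],s["contact_force"])
ctrl.command_gripper(0.0,f_grip=60); s=ctrl.sense(); print(s["t"],s["gripper_width"],s["contact_force"])
im=ctrl.get_image("side"); save(im,"grasp.png",(150,90,280,210),5)
```

```text
2.9833
False
4.3 [512.37872457 325.66662051 237.75900597] [0.79542196 0.40653742 0.89128477]
4.7583 0.259289493650862 [1.65754696 5.29695584 2.07574462]
```

View pics/grasp.png

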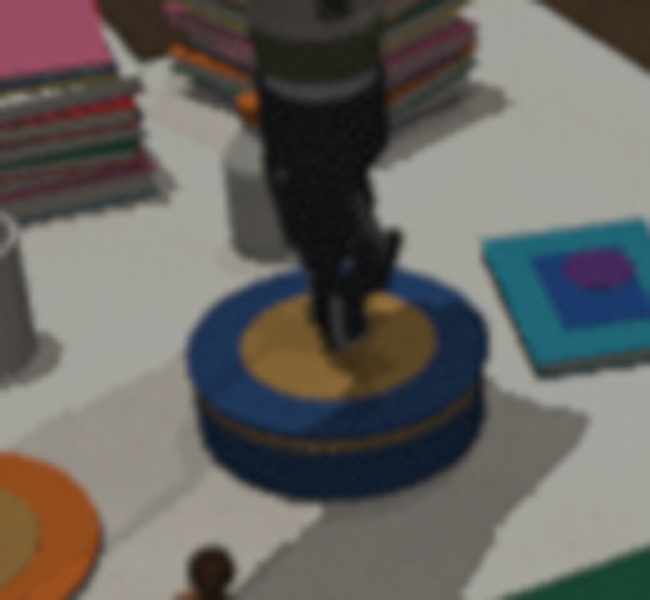

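The jaws stopped at about 22 mm, so the knob (at about (340,330) in this crop) is held. Next I lift the lid, carry it over and lower it.

Run:
```python
from h import *
a=np.pi/2; c=(512,325.5)
ctrl.line_to(G((*c,180)),vel=120); s=ctrl.sense(); print(s["t"],s["gripper_width"],s["contact_force"])
im=ctrl.get_image("side"); save(im,"lift.png",(130,60,300,230),3.5)
ctrl.line_to(G((528,-2,180)),vel=220); s=ctrl.sense(); print(s["t"],s["gripper_width"],s["contact_force"])
ctrl.line_to(G((528,-2,60)),vel=150)
im=ctrl.get_image("side"); save(im,"mat.png",(200,100,370,300),3)
s=ctrl.sense(); print(s["t"],s["gripper_width"],s["contact_force"],s["eef_pos"])
```

```text
5.775 0.25880673016026384 [-0.46642565 -0.57629195 -1.76671931]
7.4667 0.2577077193916825 [ 1.01705961  0.36402759 -3.00354033]
8.4667 0.26065130448235796 [ 0.6192923   0.19145054 -2.33883617] [528.64179242  -1.94527062 216.04054518]
```

View pics/lift.png

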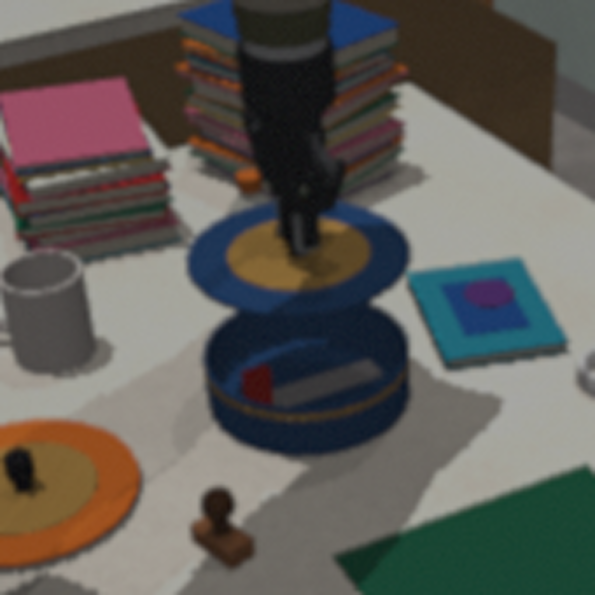

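View pics/mat.png

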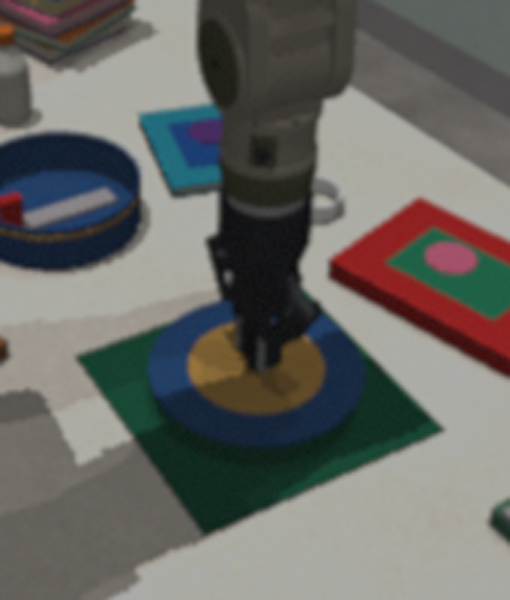

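The lid hangs level over the mat, and the gauge shows in the tin with its red handle towards the robot. Lowering the lid.

Run:
```python
from h import *
print(ctrl.line_to(G((528,-2,36)),vel=30,contact_N=4))
s=ctrl.sense(); print(s["t"],s["contact_force"],s["eef_pos"])
ctrl.command_gripper(0.75); s=ctrl.sense(); print(s["t"],s["gripper_width"])
ctrl.line_to(G((528,-2,130)),vel=150)
ctrl.move_to(G((440,140,200)),down(np.pi/2))
s=ctrl.sense(); print(s["t"])
im=ctrl.get_image("top"); save(im,"t1.png",scale=1.5); save(im,"tin_t.png",(150,145,232,222),8)
for l in("gauge","gauge_handle","gauge_tip"): print(l,[(round(d["p"],2),np.round(d["at"],1).tolist()) for d in ctrl.mark_of(l,im)][:3])
si=ctrl.get_image("side"); save(si,"tin_s.png",(175,130,265,210),8); save(si,"s1.png",scale=1.5)
for l in("gauge","gauge_handle","gauge_tip"): print(l,[(round(d["p"],2),np.round(d["at"],1).tolist()) for d in ctrl.mark_of(l,si)][:3])
hsv=cv2.cvtColor(im["pixels"],cv2.COLOR_RGB2HSV)
m=(cv2.inRange(hsv,(0,120,40),(10,255,255))|cv2.inRange(hsv,(170,120,40),(180,255,255))); sub=np.zeros_like(m); sub[150:222,155:230]=m[150:222,155:230]
ys,xs=np.nonzero(sub); print("red",len(xs),xs.mean(),ys.mean(),atz(im,(xs.mean(),ys.mean()),43))
b=cv2.inRange(hsv,(0,0,60),(180,70,255)); sub[:]=0; sub[165:207,170:214]=b[165:207,170:214]
ys,xs=np.nonzero(sub); W=np.array([atz(im,(x,y),7)[:2] for x,y in zip(xs,ys)]).astype(np.float32)
print(len(W),cv2.minAreaRect(W),W.mean(0));
```

```text
True
9.1083 [-0.32390584 -0.46947858  4.65804687] [527.81399128  -2.0115089  195.13876286]
9.5833 0.7515637630261355
11.0833
gauge [(0.79, [194.7, 190.3]), (0.51, [383.9, 142.1])]
gauge_handle [(0.72, [193.7, 200.8])]
gauge_tip [(0.83, [194.9, 166.0])]
gauge [(0.72, [219.9, 168.6])]
gauge_handle [(0.67, [202.7, 167.9])]
gauge_tip [(0.58, [237.3, 166.3])]
red 34 189.85294117647058 201.47058823529412 [463.45732631 332.25013548  43.        ]
325 ((519.6622924804688, 333.7274169921875), (135.6468963623047, 143.75282287597656), 0.331830233335495) [527.17676 331.05914]
```

View pics/tin_t.png

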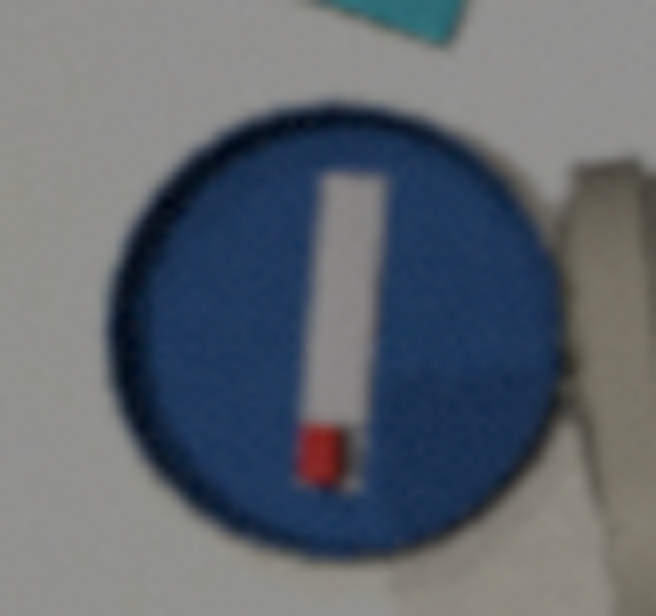

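View pics/tin_s.png

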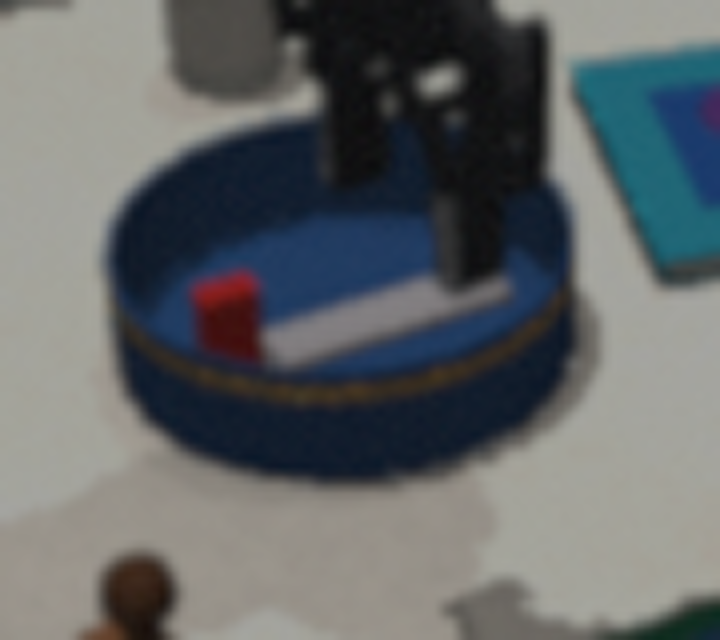

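View pics/s1.png

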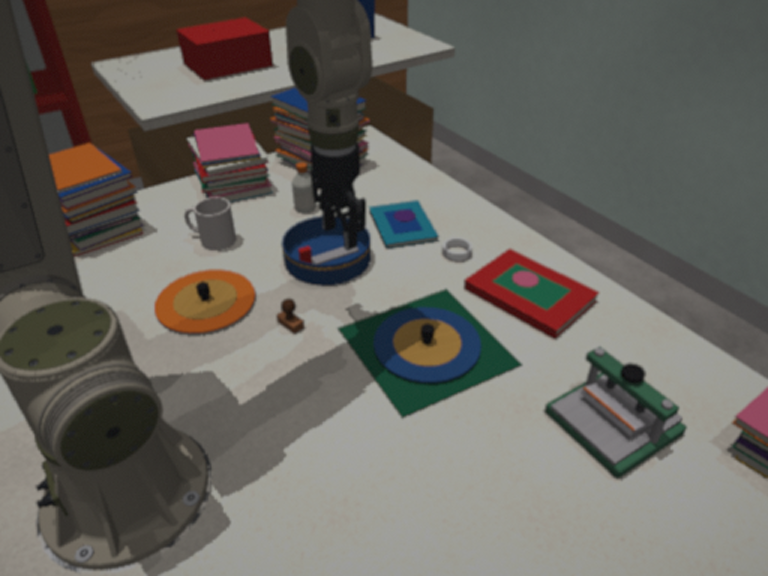

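Run:
```python
from h import *
im=ctrl.get_image("top"); si=ctrl.get_image("side")
T=lambda u,v:((u+.5)/8-.5+150,(v+.5)/8-.5+145)
S=lambda u,v:((u+.5)/8-.5+175,(v+.5)/8-.5+130)
tl,tr,rr=[atz(im,T(*q),7)[:2] for q in((322,174),(388,177),(360,492))]
print(tl,tr,rr,"w",np.linalg.norm(tl-tr),"len",np.linalg.norm(tr-rr))
d=(tr-rr);a=np.arctan2(d[1],d[0]); n=np.array([-np.sin(a),np.cos(a)]); u=np.array([np.cos(a),np.sin(a)]); print("yaw",a)
tip=(tl+tr)/2; print("tip",tip,"handle pred",tip-117*u, "from rear", rr+12.5*n+12*u)
for uv in((321,457),): print("red top",atz(im,T(*uv),43))
for uv in((227,288),): print("side red top",atz(si,S(*uv),43))
hs=cv2.cvtColor(im["pixels"],cv2.COLOR_RGB2HSV); m=hs[...,2]
```

```text
[582.73822865 339.97303219] [581.52635445 312.64019192] [451.72445402 321.68204298] w 27.35969290936323 len 130.11644179947393
yaw -0.06954650661155501
tip [582.13229155 326.30661206] handle pred [465.41512544 334.43699557] from rear [464.56407613 333.31794019]
red top [462.76181672 332.76674507  43.        ]
side red top [464.24802603 336.19306633  43.        ]
```

Run:
```python
from h import *
a=np.pi/2-0.068; c=(464.5,333.7)
ctrl.command_gripper(0.5)
ctrl.move_to(G((*c,120)),down(a))
print(ctrl.line_to(G((*c,29)),vel=90,contact_N=10)); s=ctrl.sense(); print(s["t"],s["eef_pos"],s["contact_force"],s["gripper_width"])
ctrl.command_gripper(0.0,f_grip=100); s=ctrl.sense(); print(s["t"],s["eef_pos"],s["gripper_width"],s["contact_force"])
ctrl.line_to(G((*c,140)),vel=90); s=ctrl.sense(); print(s["t"],s["eef_pos"],s["gripper_width"],s["contact_force"])
ctrl.line_to(G((464,150,160)),vel=200)
# align over path to press
y=-0.018
m=np.array([638.,-300.5]); u=np.array([np.cos(y),np.sin(y)])
h=m+u*(-25-117)   # tip 25 mm short of mouth
ctrl.move_to(G((h[0],h[1],130)),down(np.pi/2+y)); s=ctrl.sense(); print(s["t"],s["eef_pos"],s["gripper_width"],s["contact_force"])
si=ctrl.get_image("side"); save(si,"p_s.png",(300,160,470,325),4.5)
im=ctrl.get_image("top"); save(im,"p_t.png",(320,105,430,215),6)
```

```text
False
13.9333 [464.85323117 333.87471891 184.64957832] [ 0.30092467 -0.06999535  1.20724573] 0.49986123703400154
14.3083 [464.81458267 333.94386378 184.82907304] 0.1480400255728715 [-1.05232164  0.77837435  4.26362296]
15.6917 [464.24677955 333.57559018 294.24292014] 0.15081251554889374 [ 0.66051041 -0.1065618  -0.47070936]
18.4167 [ 496.38968159 -296.83271479  285.03778047] 0.1430458915196786 [ 0.2206973   0.6190648  -0.55704833]
```

View pics/p_s.png

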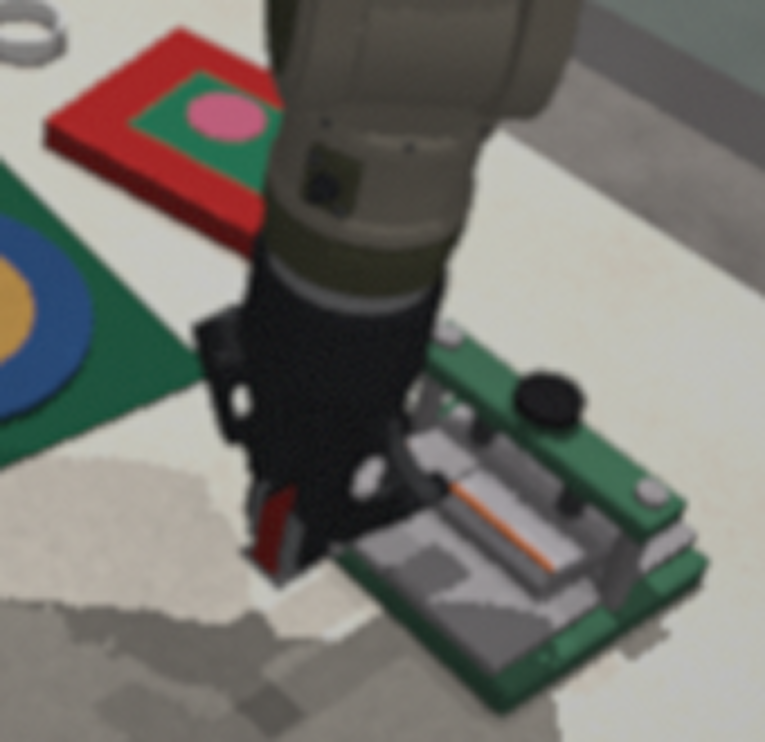

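View pics/p_t.png

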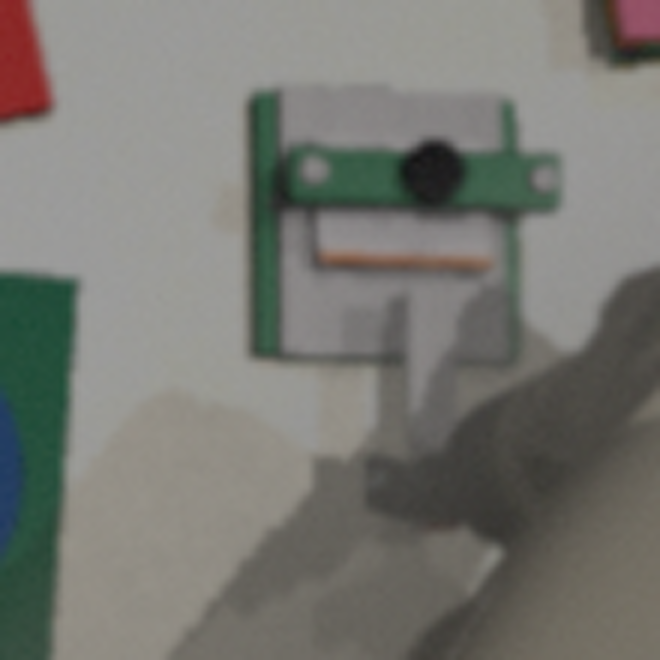

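Run:
```python
from h import *
im=ctrl.get_image("top"); s=ctrl.sense(); print(s["eef_pos"],s["t"])
T=lambda u,v:((u+.5)/6-.5+320,(v+.5)/6-.5+105)
for uv in((411,291),(458,289),(410,400),(424,400)): print(uv,atz(im,T(*uv),107).round(1))
y=-.018;u=np.array([np.cos(y),np.sin(y)]);n=np.array([-u[1],u[0]]);h=s["eef_pos"][:2]
for k in(12.5,-12.5):
  p=h+117*u+k*n; q=proj(im,[[*p,107]])[0]; print("pred",p,((q-[320,105])+.5)*6-.5)
print(rot(s["ee_rot"]).as_matrix().round(4))
```

```text
[ 496.49657446 -296.75914089  285.18502706] 18.5667
(411, 291) [ 610.5 -287.9  107. ]
(458, 289) [ 611.8 -313.   107. ]
(410, 400) [ 553.4 -285.3  107. ]
(424, 400) [ 553.4 -292.7  107. ]
pred [ 613.70260883 -286.36705211] [407.88752528 284.83006446]
pred [ 613.25263313 -311.36300222] [454.84269646 286.19005642]
[[ 2.000e-04  1.610e-02  9.999e-01]
 [ 1.000e-04  9.999e-01 -1.610e-02]
 [-1.000e+00  1.000e-04  2.000e-04]]
```

The blade is where I expected, to within 2-3 mm and in line. Lowering it onto the bed in front of the mouth.

Run:
```python
from h import *
h=np.array([496.,-297.9])
ctrl.line_to(G((*h,64)),vel=120); ctrl.pause(.2); s=ctrl.sense(); print(s["t"],s["eef_pos"],s["contact_force"])
print(ctrl.line_to(G((*h,54)),vel=8,contact_N=2.5)); s=ctrl.sense(); print(s["t"],s["eef_pos"],s["contact_force"])
ctrl.pause(.1); s=ctrl.sense(); print(s["t"],s["eef_pos"],s["contact_force"])
si=ctrl.get_image("side"); save(si,"b_s.png",(320,190,470,325),5)
im=ctrl.get_image("top"); save(im,"b_t.png",(320,105,430,215),6)
```

```text
19.4667 [ 496.40151568 -298.2262933   220.0701318 ] [-0.09466283 -0.32368043 -0.79845954]
True
20.3667 [ 496.03892266 -297.94310331  211.32051346] [-1.07133714 -0.29144519  4.4820695 ]
20.4667 [ 496.03167941 -297.92521956  211.2726839 ] [-0.61965316 -0.78139294  5.73003252]
```

View pics/b_s.png

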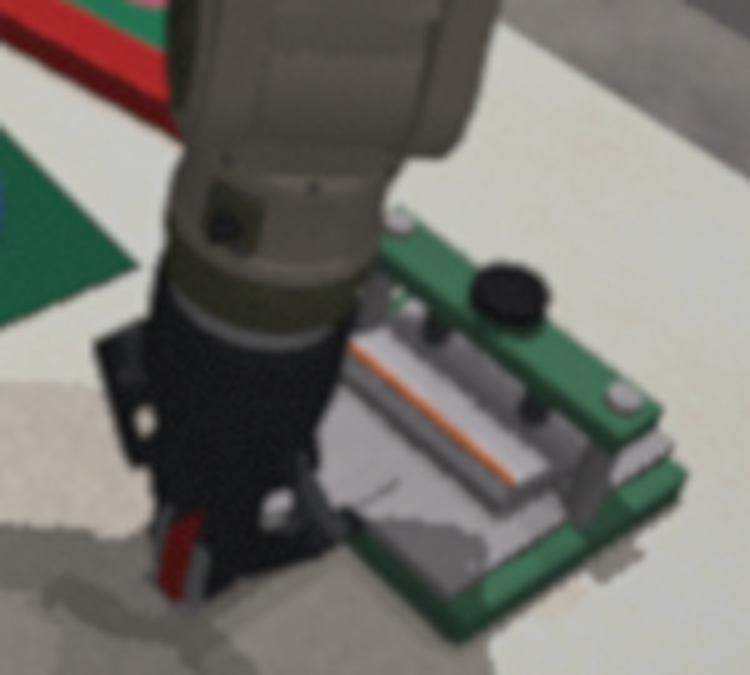

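View pics/b_t.png

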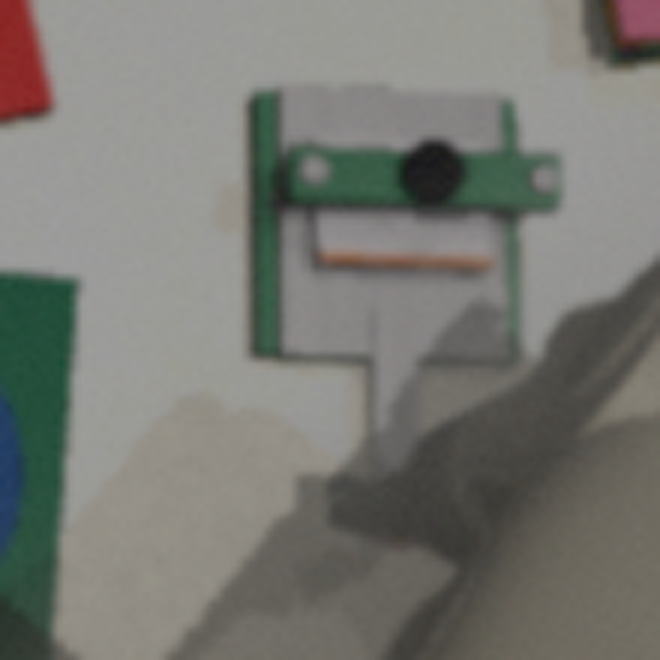

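Run:
```python
from h import *
h=np.array([496.,-297.9])
for z in (211.6,):
    ctrl.line_to([*h,z],vel=10); ctrl.pause(.2)
    for _ in range(3):
        s=ctrl.sense(); print(z,s["t"],s["eef_pos"],s["contact_force"],s["torque"]); ctrl.pause(.05)
# slide in: tip from -25 to +40 past mouth
y=-0.018;u=np.array([np.cos(y),np.sin(y)])
for d in (30,65):
    p=h+u*d
    print(ctrl.line_to([p[0],p[1],211.6],vel=40,contact_N=8)); ctrl.pause(.15)
    s=ctrl.sense(); print(d,s["t"],s["eef_pos"],s["contact_force"],s["torque"])
im=ctrl.get_image("top"); save(im,"c_t.png",(320,105,430,215),6)
si=ctrl.get_image("side"); save(si,"c_s.png",(320,190,470,325),5)
```

```text
211.6 21.0417 [ 496.01912049 -297.91149905  211.58068976] [ 0.53047731 -0.32324383  3.84059099] [-0.16265644 -0.43775931 -0.05930336]
211.6 21.0917 [ 496.01041775 -297.91139545  211.5722743 ] [-0.28877186 -0.56784162  4.37785901] [-0.12282978 -0.42757948 -0.00717908]
211.6 21.1417 [ 495.99298504 -297.88529569  211.53871585] [ 0.99747444 -1.29591459  3.34268972] [-0.08737428 -0.34622175 -0.01526557]
False
30 22.2417 [ 526.02183426 -298.46815743  211.66502305] [1.72930742 0.19489656 3.95890982] [-0.03643233 -0.49944543  0.06983518]
False
65 23.4167 [ 560.86714828 -299.14992144  211.78975702] [ 0.34592702 -0.24221788  4.25601476] [-0.06642378 -0.20501729 -0.00767195]
```

View pics/c_t.png

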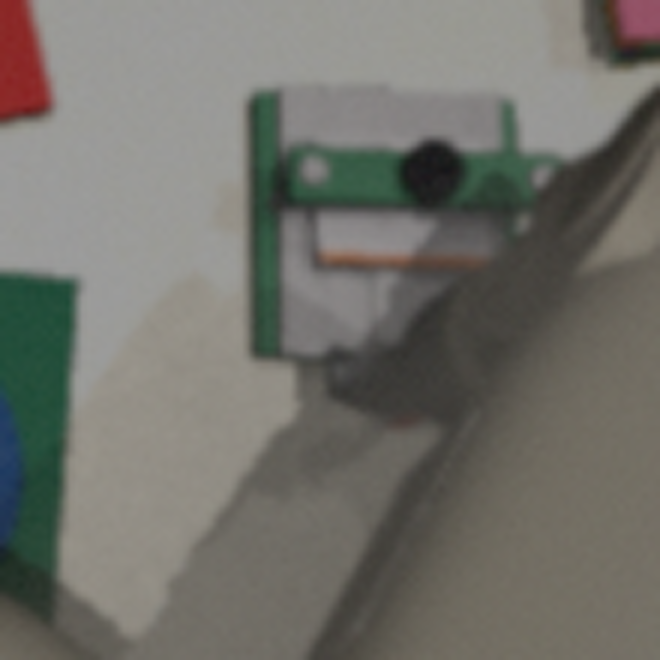

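View pics/c_s.png

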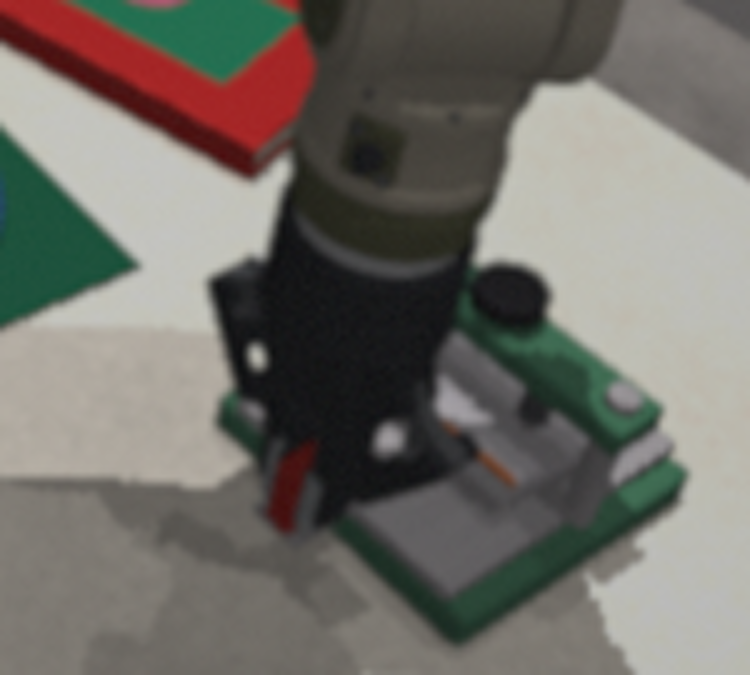

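Run:
```python
from h import *
h=np.array([496.,-297.9]);y=-0.018;u=np.array([np.cos(y),np.sin(y)])
ctrl.line_to([*(h+u*65),212.0],vel=10); 
for d in range(66,84,1):
    p=h+u*d
    ctrl.line_to([p[0],p[1],212.0],vel=15); 
    F=[];M=[]
    for _ in range(6):
        ctrl.pause(.04); s=ctrl.sense(); F.append(s["contact_force"]); M.append(s["torque"])
    F=np.mean(F,0);M=np.mean(M,0); e=s["eef_pos"]
    print(d,round(s["t"],1),e.round(2),"tip",round((e[:2]-h)@u-25,1),F.round(1),M.round(2))
    if F[0]<-4: break
```

```text
66 24.3 [ 561.89 -299.02  211.82] tip 40.9 [-0.8  0.4  2.9] [-0.05 -0.05 -0.01]
67 24.8 [ 563.05 -299.07  211.85] tip 42.1 [0.2 0.2 1.5] [-0.03 -0.21  0.04]
68 25.3 [ 564.   -299.09  211.92] tip 43.0 [0.5 0.6 0.8] [-0.01 -0.16  0.02]
69 25.8 [ 564.98 -299.14  211.96] tip 44.0 [ 0.7 -0.4  0.6] [-0.03 -0.18 -0.  ]
70 26.3 [ 566.   -299.16  211.98] tip 45.0 [0.6 0.2 0.6] [ 0.   -0.11  0.  ]
71 26.8 [ 566.99 -299.18  211.99] tip 46.0 [ 0.2 -0.   0.2] [-0.02 -0.12  0.  ]
72 27.3 [ 567.99 -299.21  211.99] tip 47.0 [ 0.3 -0.  -0. ] [-0.   -0.12 -0.02]
73 27.8 [ 569.01 -299.2   212.  ] tip 48.0 [ 0.3 -0.2  0.1] [-0.02 -0.09 -0.01]
74 28.3 [ 569.99 -299.25  211.99] tip 49.0 [ 0.6 -0.  -0.1] [-0.01 -0.1  -0.01]
75 28.8 [ 571.04 -299.25  212.02] tip 50.1 [-0.  -0.  -0.1] [-0.03 -0.09  0.  ]
76 29.3 [ 571.85 -299.24  211.95] tip 50.9 [-0.9  0.2  0.7] [-0.02  0.16 -0.  ]
77 29.8 [ 572.84 -299.24  211.95] tip 51.9 [-2.9  0.1  1.3] [-0.02  0.48  0.01]
78 30.3 [ 573.97 -299.31  211.97] tip 53.0 [-3.5  0.   1.5] [-0.04  0.53  0.02]
79 30.8 [ 574.98 -299.32  211.99] tip 54.0 [-3.8  0.1  1.5] [-0.01  0.59 -0.  ]
80 31.3 [ 575.95 -299.34  211.98] tip 55.0 [-4.4  0.5  2.2] [-0.02  0.69  0.01]
```

Touched at d≈76-77, nominally about 51 mm past the mouth, with drag just over 3 N as expected. I'll go on to about 1.2 mm of raise.

Run:
```python
from h import *
h=np.array([496.,-297.9]);y=-0.018;u=np.array([np.cos(y),np.sin(y)])
for d in (81,82,83,84,85):
    p=h+u*d
    ctrl.line_to([p[0],p[1],212.0],vel=15); 
    F=[];M=[]
    for _ in range(6):
        ctrl.pause(.04); s=ctrl.sense(); F.append(s["contact_force"]); M.append(s["torque"])
    F=np.mean(F,0);M=np.mean(M,0); e=s["eef_pos"]
    print(d,round(s["t"],1),e.round(2),"tip",round((e[:2]-h)@u-25,1),F.round(1),M.round(2),round(s["gripper_width"],3))
    if F[0]<-7.5: break
ctrl.pause(.5); s=ctrl.sense(); print(s["t"],s["contact_force"],s["eef_pos"],rot(s["ee_rot"]).as_matrix().round(4).tolist())
im=ctrl.get_image("top"); save(im,"d_t.png",(240,105,430,215),4)
si=ctrl.get_image("side"); save(si,"d_s.png",(210,190,470,325),3)
```

```text
81 31.8 [ 576.95 -299.37  211.98] tip 56.0 [-4.3  0.1  1.8] [-0.03  0.76  0.01] 0.147
82 32.3 [ 577.95 -299.35  211.98] tip 57.0 [-4.7 -0.1  2.1] [-0.03  0.81 -0.  ] 0.148
83 32.8 [ 578.91 -299.38  211.98] tip 57.9 [-5.   0.4  2.3] [-0.03  0.88  0.02] 0.146
84 33.3 [ 579.88 -299.4   211.99] tip 58.9 [-5.1  0.   1.9] [-0.01  0.92 -0.  ] 0.145
85 33.8 [ 580.82 -299.39  211.97] tip 59.8 [-5.6  0.4  2.3] [-0.02  0.97 -0.01] 0.15
34.2667 [-5.34897985 -0.02522108  1.53224499] [ 580.81833714 -299.38919493  211.96414813] [[-0.0022, 0.0181, 0.9998], [0.0015, 0.9998, -0.0181], [-1.0, 0.0014, -0.0022]]
```

View pics/d_t.png

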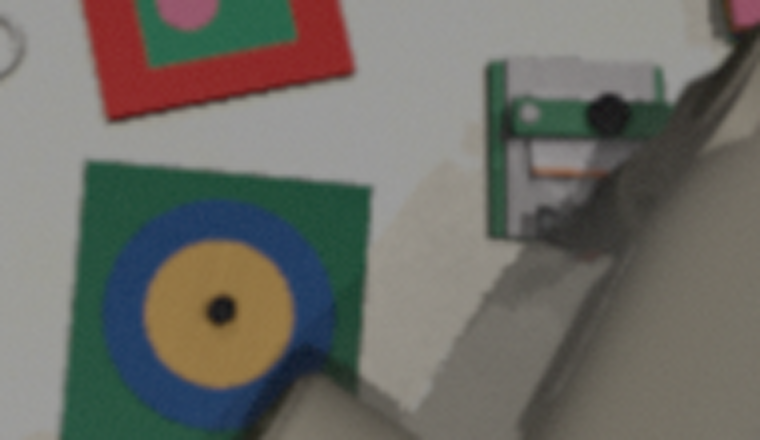

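View pics/d_s.png

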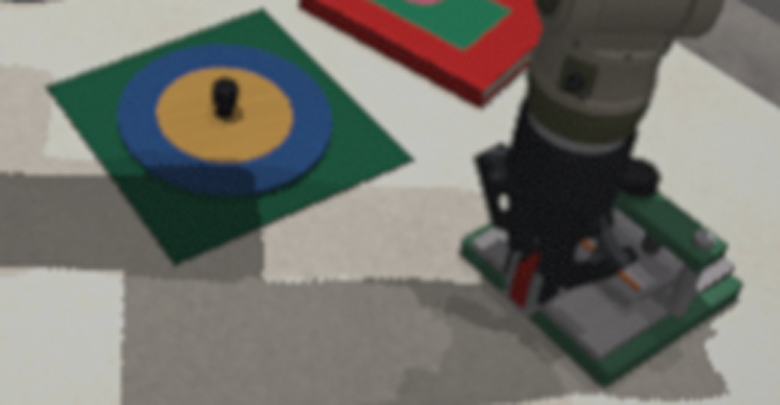

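Run:
```python
from h import *
h=np.array([496.,-297.9]);y=-0.018;u=np.array([np.cos(y),np.sin(y)])
for d in (86,87):
    p=h+u*d
    ctrl.line_to([p[0],p[1],212.0],vel=15); 
    F=[];M=[]
    for _ in range(10):
        ctrl.pause(.05); s=ctrl.sense(); F.append(s["contact_force"]); M.append(s["torque"])
    F=np.mean(F,0);M=np.mean(M,0); e=s["eef_pos"]
    print(d,round(s["t"],1),e.round(2),"tip",round((e[:2]-h)@u-25,1),F.round(1),M.round(2),round(s["gripper_width"],3))
im=ctrl.get_image("top")
print(np.abs(s["dq"]).max())
si=ctrl.get_image("side"); save(si,"e_s.png",(365,230,465,320),7)
hsv=cv2.cvtColor(im["pixels"],cv2.COLOR_RGB2HSV)
print("handle side", [(round(d["p"],2),np.round(d["at"],1).tolist()) for d in ctrl.mark_of("gauge_handle",si)][:2], proj(si,[[e[0],e[1],57]]))
```

```text
86 35.1 [ 581.73 -299.39  212.  ] tip 60.7 [-6.   0.   2.6] [-0.03  1.03  0.01] 0.144
87 35.9 [ 582.64 -299.42  211.99] tip 61.7 [-6.3  0.1  2.4] [-0.03  1.08  0.01] 0.149
0.0017422787625529805
handle side [(0.61, [385.3, 276.3])] [[388.32565292 281.41510325]]
```

View pics/e_s.png

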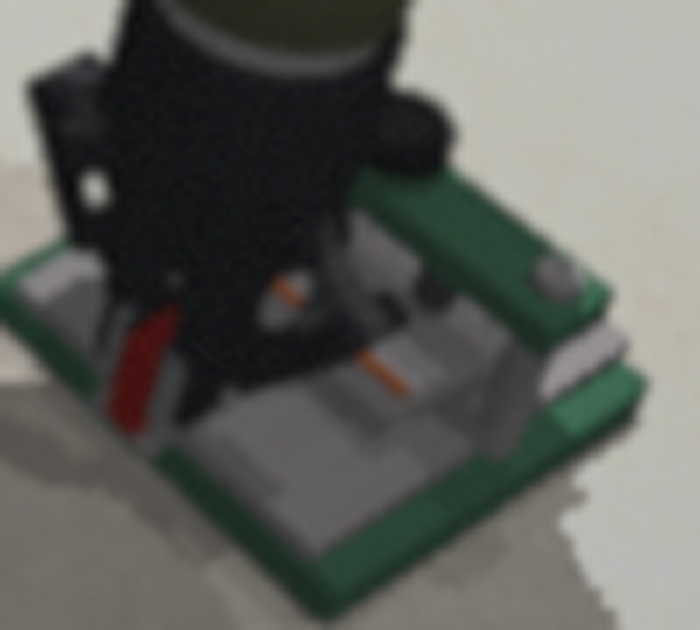

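All signs agree: drag is about 6.5 N, I've advanced about 10 mm past first touch, and the orange edge's right end has moved up about 0.8 px. Handing in.

Run:
```python
from h import *
ctrl.pause(.3); s=ctrl.sense(); print(s["t"],s["contact_force"],s["gripper_width"]); ctrl.job_done()
s=ctrl.sense(); print(s["t"],s["contact_force"],s["eef_pos"])
```

```text
36.3167 [-5.63410889  0.49009687  2.94331968] 0.14842485402025787
the job is handed in; nothing more can be done
the job is handed in; nothing more can be done
```

I handed the job in at about 36 s with the blade in the press and the handle still gripped. The call reports no verdict, so I don't know whether it passed.

**What I did:**
- **Lid:** I lifted the blue lid by its knob, set it down on the middle of the mat and let go. Later pictures show it lying flat there.
- **Gauge:** I took it by the red handle, lifted it out of the tin, lowered it lightly onto the press bed and slid it straight in.
- **Press:** First touch came about 51–52 mm past the mouth. I then pushed about 10 mm further.

**Last checks:**
- **Depth and hold:** The tip is nominally 62 mm past the mouth and on its midline. The arm was at rest and the grip steady on the handle.
- **Plate raise:** It was not measured directly, and the estimates differ. The drag of about 6.5 N suggests about 1.35 mm and the travel about 1.8 mm. Comparing drag with its value at first touch gives slightly over 1 mm. The plate's orange edge moved up 0.8 px, which is roughly in line. All of these lie within the 0.5–2.7 mm band.
- **Gripper clear of the press:** I judged this from the tool height, with the fingertips about 9 mm above the bed. I had no separate contact reading to confirm it.
- **Other things on the table:** I did not re-measure them. I saw nothing moved in the pictures I viewed, but the last of these cover only the area around the mat and press.

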